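# Close up the wind tunnel and start it

## Task

Get the bench wind tunnel running: with the fingertips, gently push the open clear hatch on top of it fully shut (no slamming), then push the red bolt tab fully across towards the hatch to lock it, and only then press the green start button on the control box all the way down and let go. Nothing is to be grasped or lifted; do not press the red stop button, and leave the control box, the manometer, the spare wing model and the screwdriver standing where they are.

Things in the scene. Friction and masses are not known exactly. Their poses are not given: they have to be found in the camera images.
- tunnel: Fixed grey bench wind tunnel with navy bands, air path along its own y axis (820 mm long between its round ends at y -410 and +410, body 160 mm deep in x, flat deck 170 mm above the table). Origin: on the table under the middle of the test section; own x points away from the robot, own y to the left, turned a few degrees at most. The round end pieces beyond y = +-280 mm rise to 198 mm.
- hatch_panel (a joint): Angle (rad) of the hatch, a 140 x 180 x 8 mm clear panel in a white frame on the tunnel's deck, hinged along its far edge. 0 = shut, flat on the deck; grows as it opens, its near edge rising; at 1.57 it would stand upright. Its hinge is stiff: it stays where it is left, and takes about 1 to 3 N at the near edge to push down.
- hatch_hinge (a point): Middle of the hinge line, at the height of the deck (the hatch's underside when shut). The hinge line runs along the tunnel's y. The shut hatch extends 140 mm from here in the tunnel's -x, and 90 mm to each side in y.
- hatch_edge (a point): Middle of the hatch's free (near) edge, on its outer (upper) face; moves with the hatch. 140 mm from the hinge.
- bolt (a joint): Travel (m) of the sliding bolt on the deck, left of the hatch: 0 = fully drawn back (left), 0.035 = fully home, its steel bar lying over the hatch's frame. Slides in the tunnel's -y. Takes about 2 N to push, stays where it is left, and has a hard stop at 0.035.
- bolt_tab (a point): Middle of the top edge of the bolt's upright red tab; moves with the bolt. The tab is 36 mm wide (tunnel x), 10 mm thick (tunnel y), and rises from 16 to 46 mm above the deck. Below it the bolt's steel bar, 14 mm wide, runs along y to 37 mm either side of the tab, its top 18 mm above the deck, so a fingertip pushing the tab from the left must stay at least 18 mm above the deck, where all is clear.
- control_box: Grey steel control box, 130 (x) x 170 (y) x 100 mm high, 1.8 kg, standing loose on rubber feet left or right in front of the tunnel. Origin under its centre. The green button stands at x +15, y -45 mm, the red stop button at x +15, y +45 mm, on its flat top; a small black dial at x -40.
- start_button (a joint): Travel (m) of the green start button, pressed straight down: 0 = up, 0.006 = fully down; springs back; about 5 N when fully down.
- start_button_top (a point): Centre of the top of the green start button, 32 mm across.
- stop_button (a joint): Travel (m) of the red stop button (38 mm across, on a yellow base): 0 = up, 0.006 = fully down. Not to be pressed.
- manometer: Loose white manometer, 60 x 150 x 128 mm high, standing in front of the tunnel on the side where the control box is not. Origin under its centre.
- wing_model: Spare orange wing model on a loose stand (foot 56 mm across, wing 45 x 85 mm, 61 mm high), between the control box and the manometer. Origin under its centre.
- screwdriver: Loose screwdriver lying on the table to the right.
Not all that is in view belongs to the job. Of the things shaped like the wing_model, the orange one is meant.

How it is judged:
On the way, in this order (a step that is already met when the one before it is completed fails the run):
1. the hatch is pushed shut (value of joint hatch_panel below 0.05 rad), for 0.2 s.
2. the bolt is pushed home over the shut hatch (value of joint bolt above 0.03 m and value of joint hatch_panel below 0.05 rad), for 0.2 s.
3. the green start button is pressed down (all of step 2 and value of joint start_button above 0.0045 m), for 0.05 s.
At the end, for the whole second after the job is handed in: Hatch shut (within 0.05 rad), bolt home (30 of its 35 mm or more), then the green button pressed (4.5 of 6 mm or more) and released, the stop button up; control box, manometer and wing model within 20 mm of their starts (screwdriver 30 mm), upright and at rest (all of step 2 and value of joint each of start_button, stop_button below 0.002 m and distance of each of control_box, manometer, wing_model from where it was at the start of the episode below 0.02 m and distance of screwdriver from where it was at the start of the episode below 0.03 m and angle between each of manometer, wing_model's own z axis and vertical below 0.15 rad and linear speed of control_box below 0.02 m/s); the robot touches nothing.
It fails at once if the start button is pressed before the hatch is shut and bolted (value of joint start_button above 0.003 m and (value of joint bolt below 0.028 m or value of joint hatch_panel above 0.06 rad)).
It fails at once if the red stop button is pressed (value of joint stop_button above 0.003 m).
It fails at once if the hatch is slammed (faster than 4 rad/s) or lifted further open (velocity of joint hatch_panel below -4 rad/s or value of joint hatch_panel above 1.45 rad).
It fails at once if the control box is shifted, lifted or tipped (distance of control_box from where it was at the start of the episode above 0.02 m or angle between control_box's own z axis and vertical above 0.15 rad).
It fails at once if the manometer, wing model or screwdriver is moved, lifted or tipped (distance of any of manometer, wing_model from where it was at the start of the episode above 0.02 m or distance of screwdriver from where it was at the start of the episode above 0.03 m or angle between any of manometer, wing_model's own z axis and vertical above 0.15 rad).
It also fails if it takes over 53 s, if anything falls off the work surface, if the arm or the gripper's body presses on something with over 40 N, if the wrist force passes 120 N, or if a joint passes its speed limit or range.

## Robot

A 6-joint arm with a two-finger parallel gripper is mounted at the origin on the work surface. World frame = base frame: x ahead of the robot, y to its left, z up, the work surface at z = 0. Lengths are in m, angles in rad, forces in N, time in s.
With the tool pointing down it reaches from about 0.225 to 0.875 m from the base axis. Payload 3.4 kg.
Tool frame: the origin (TCP) lies at the very end of the fingers, on their centre line; the grasp point (between the pads) lies 19 mm behind it; z points along the fingers, y is the line along which they close (so a half turn about z gives the same grasp; the last joint's range is limited). The gripper opens to 85 mm and grips with 20 to 120 N. Pads are 22 mm wide; open, the fingers measure 114 mm over their backs; the gripper's body (76 mm by 85 mm) begins 54 mm behind the grasp point. The pads swing forward as they close: fully open they stand 13 mm farther back than shut.
Start: joints at [-1.341, 0.276, 1.505, -0, 1.361, -0.121], TCP at [0.198, -0.54, 0.231] pointing down, gripper open.
Joint ranges: [-2.89, 2.89], [-0.75, 2.08], [0.22, 2.7], [-1.18, 4.32], [0.11, 2.71], [-2.7, 2.7]. Speed limits (rad/s): [2.57, 2.57, 3.14, 3.14, 3.14, 3.14].

## Interface

Orientations are given as a unit quaternion [w, x, y, z].
In Python, from bench import read_state, capture, job_done gives the robot as it stands.
- The arm moves only by the shell command python3 -m inch 'ROWS' [OPENING] [FORCE]. ROWS is JSON, a list that holds one entry, the list of rows, each a list of 4 numbers: the shift along the world's x, y, z in mm, then the turn about the world's z in rad. In form: [[[tx, ty, tz, spin], ...]]. A call has 1 to 20 rows; each row shifts and turns the commanded pose from where the row before left it; what a row does not reach is not made up. A row lasts 1/10 s, in which the tool goes at most 50 mm and 8.59 degrees, less where a joint would pass 70% of its speed; a pose out of reach is approached as far as the arm can. A call with a gripper value outside its range is refused whole. OPENING is the opening, from 0 (shut) to 1 (fully open), set as the call begins (- or left out, the last holds). The fingers move at their own pace and stop on an object; FORCE is the grip in N (left out, the last holds). Time passes only in rows, so rows that do not move let the fingers close. It gives the time, the measured TCP pose, the force, the opening and the grip force at its end, in the units of the state.
- read_state(): the state, without advancing time (a new reading comes with each control period).
- capture(name): name is "scene" or "top" or "wrist"; returns a dict with "frame" (480x640x3 uint8, blue, green, red), "z_map" (480x640 float32, m along the optical axis (not along the pixel's ray), 0 where there is no reading), "fx", "fy", "cx", "cy" (pixels), "T" (4x4, takes a point from camera to world coordinates); the wrist camera has in their place "mount" (4x4, takes a point from camera to tool coordinates, whose origin is the TCP and whose axes are the flange's). Camera axes: x right, y down, z forward; pixel columns grow to the right and rows downward; lengths in m; the calibration is good to about 2 mm. A picture is of the moment at which its call begins: read the wrist's pose just before it.
- job_done(): hands the job in; it is judged then, once.
The state is a dict: "t": time; "q": joint angles; "joint_vel": joint speeds; "joint_efforts": joint torques, N m; "ee_pos": TCP position; "tool_rot": TCP orientation; "contact_force": force on the tool from outside, world axes, zero at the start; "torque": the same for the moment, N m; "grip_width": opening from 0.0 (shut) to 1.0 (fully open); "gripper_force": force on a finger pad.
Only numpy, scipy, OpenCV 4.12 (cv2) and the standard library are available. Lean on these libraries where they do the work, as an engineer would, in place of code of your own. Each camera call takes 0.05 s, during which the arm holds its last target. There are 200 camera calls.

## Working session

There is one attempt and no reset: what is moved stays moved. The work goes in short steps, Python scripts to look and compute and a shell command to move; the robot and the scene stay as the last step left them, time stands still between calls to the robot, and variables do not carry over. Pictures are saved under pics/ and viewed, at most 10 in all, crops included, and the job is handed in when it is done.

```bash
mkdir -p pics; cat > h.py <<'E'
import numpy as np,cv2,pickle
from bench import read_state,capture
def snap(n,f):
    s=read_state();c=capture(n);c['s']=s
    cv2.imwrite(f'pics/{f}.png',c['frame']);pickle.dump(c,open(f'{f}.pkl','wb'));return c
def cloud(c):
    z=c['z_map'];v,u=np.mgrid[:480,:640]
    P=np.stack([(u-c['cx'])/c['fx']*z,(v-c['cy'])/c['fy']*z,z,np.ones_like(z)],-1)
    W=(P@np.array(c['T']).T)[...,:3];W[z==0]=np.nan;return W
def load(f): return pickle.load(open(f+'.pkl','rb'))
E
python3 - <<'E'
from h import *
for n in('scene','top'): snap(n,n+'0')
print(read_state())
E
```

```text
{'t': 0.1, 'q': array([-1.34101795e+00,  2.76528942e-01,  1.50600281e+00,  7.17687988e-08,
        1.36072766e+00, -1.20971756e-01]), 'joint_vel': array([-4.37894455e-04, -1.84353586e-03, -1.99917842e-03,  5.62502605e-06,
        1.23505991e-03,  7.40983844e-04]), 'joint_efforts': array([ 1.63416553e-03, -4.17699158e+01, -2.46404886e+01, -2.65561039e-04,
        5.84548776e-03,  4.78108646e-07]), 'ee_pos': array([ 0.19747176, -0.53951806,  0.23052932]), 'tool_rot': array([-8.32144928e-04,  9.84660827e-01,  1.74477395e-01, -4.52810138e-05]), 'contact_force': array([ 0.27438577, -0.26781921, -0.18056145]), 'torque': array([-0.0143487 ,  0.01553739, -0.00893499]), 'gripper_force': 0.0, 'grip_width': 0.999366371144853}
```

View pics/scene0.png

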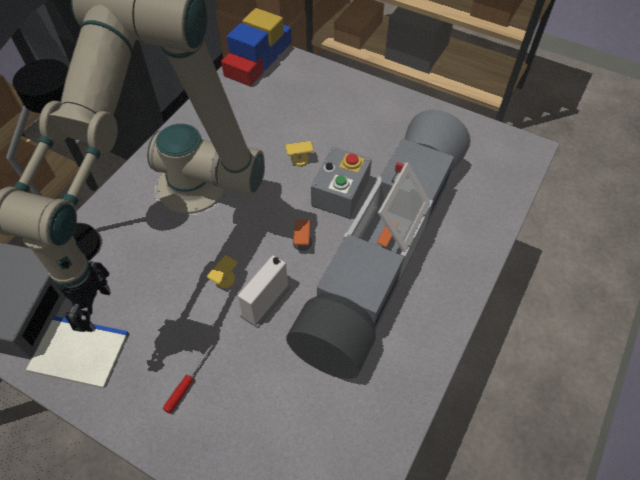

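View pics/top0.png

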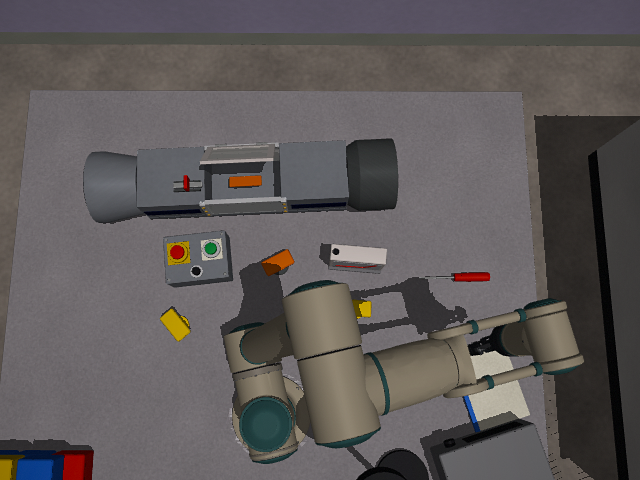

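The top view shows the hatch at about (240,155), nearly upright. The red bolt tab is at (186,184), left of it. The green button is at (211,249) and the red stop at (178,253). The manometer is at (358,257). There are three wing-shaped things: orange (278,263), which is the one named, and yellow decoys at (176,324) and (365,308). I won't touch any of them. Next I'll enlarge the work area.

```bash
python3 - <<'E'
from h import *
c=load('top0');W=cloud(c)
im=c['frame'][130:300,140:300];cv2.imwrite('pics/crop1.png',cv2.resize(im,None,fx=3.5,fy=3.5,interpolation=cv2.INTER_CUBIC))
hsv=cv2.cvtColor(c['frame'],cv2.COLOR_BGR2HSV)
def med(name,m,box):
    u0,v0,u1,v1=box;k=np.zeros((480,640),bool);k[v0:v1,u0:u1]=1;k&=m
    p=W[k];p=p[~np.isnan(p[:,0])];top=p[p[:,2]>np.percentile(p[:,2],90)-.006]
    print(name,len(p),top.mean(0).round(4),top.min(0).round(3),top.max(0).round(3))
H,S,V=hsv[...,0],hsv[...,1],hsv[...,2]
red=((H<8)|(H>172))&(S>130)
med('tab',red,(175,170,200,200));med('stop',red,(165,238,192,268))
med('green',(H>45)&(H<90)&(S>100),(200,238,222,262))
med('wing',(H>5)&(H<20)&(S>130),(260,248,296,280))
med('orangeIn',(H>5)&(H<20)&(S>130),(225,170,265,190))
for u,v in[(145,160),(190,155),(145,205),(195,205),(340,150),(340,200),(285,150),(285,203),(200,160),(276,160),(240,155),(201,148),(278,145),(201,165),(275,160),(240,148),(240,160),(120,185),(375,172),(375,145),(168,240),(228,235),(228,275),(170,282)]:print((u,v),W[v,u].round(3))
E
```

```text
tab 83 [0.5962 0.2134 0.2154] [0.577 0.209 0.212] [0.61  0.22  0.223]
stop 147 [0.4275 0.2474 0.1233] [0.41  0.231 0.12 ] [0.443 0.266 0.131]
green 107 [0.4376 0.1588 0.123 ] [0.424 0.144 0.12 ] [0.452 0.173 0.13 ]
wing 496 [ 0.41   -0.0165  0.0631] [ 0.373 -0.06   0.06 ] [0.446 0.025 0.071]
orangeIn 330 [0.6296 0.075  0.1007] [0.616 0.029 0.097] [0.645 0.119 0.112]
(145, 160) [0.667 0.333 0.17 ]
(190, 155) [0.681 0.214 0.169]
(145, 205) [0.543 0.326 0.169]
(195, 205) [0.545 0.196 0.164]
(340, 150) [ 0.696 -0.186  0.173]
(340, 200) [ 0.567 -0.187  0.138]
(285, 150) [ 0.696 -0.039  0.171]
(285, 203) [ 0.555 -0.04   0.149]
(200, 160) [0.63  0.164 0.283]
(276, 160) [ 0.706 -0.008  0.055]
(240, 155) [0.655 0.071 0.247]
(201, 148) [0.7   0.185 0.173]
(278, 145) [ 0.709 -0.021  0.174]
(201, 165) [0.652 0.183 0.173]
(275, 160) [ 0.704 -0.006  0.061]
(240, 148) [0.693 0.078 0.195]
(240, 160) [0.629 0.065 0.285]
(120, 185) [0.593 0.39  0.183]
(375, 172) [ 0.628 -0.276  0.197]
(375, 145) [ 0.708 -0.28   0.179]
(168, 240) [0.463 0.277 0.103]
(228, 235) [0.496 0.13  0.007]
(228, 275) [0.368 0.113 0.098]
(170, 282) [0.349 0.267 0.1  ]
```

View pics/crop1.png

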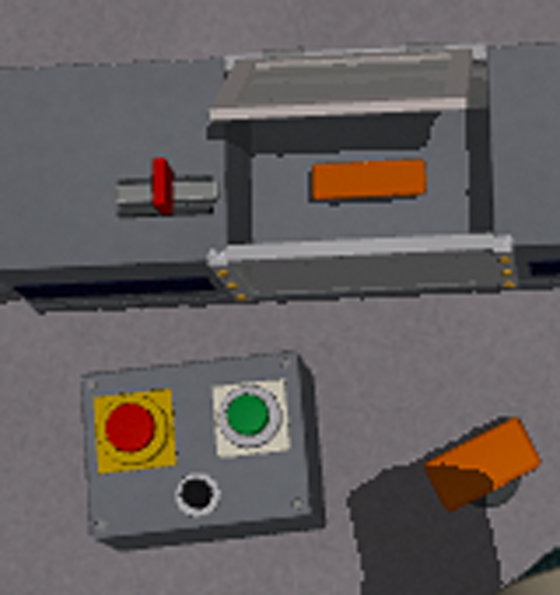

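The crop shows the hatch open about 60°, with its free edge at original pixels (200–275, 162) and its hinge at about (240,147). The tab is at (186,183). Green and red buttons match the description. I'll fit the panel now and start moving over with the gripper shut.

```bash
python3 - <<'E'
from h import *
for f in('top0','scene0'):
    W=cloud(load(f)).reshape(-1,3)
    m=(W[:,0]>.58)&(W[:,0]<.74)&(W[:,1]>-.03)&(W[:,1]<.19)&(W[:,2]>.2)&(W[:,2]<.35);p=W[m]
    # drop tab
    p=p[~((p[:,1]>.19)&(p[:,2]<.225))]
    if len(p)<20: print(f,len(p));continue
    A=np.c_[p[:,1],p[:,2],np.ones(len(p))]
    for _ in range(4):
        k=np.linalg.lstsq(A,p[:,0],rcond=None)[0];r=np.abs(A@k-p[:,0]);g=r<max(.006,2*np.median(r));A,p=A[g],p[g]
    print(f,len(p),k.round(3),'theta',np.arctan2(1,-k[1]).round(3),'top',p[p[:,2]>p[:,2].max()-.008].mean(0).round(3),p.min(0).round(3),p.max(0).round(3))
    print(' x at z=.178,y=.08:',k@[.08,.178,1])
W=cloud(load('top0')).reshape(-1,3)
d=W[(abs(W[:,2]-.17)<.004)&(W[:,0]>.5)]
for a in(.24,.3,-.05,-.15):
    q=d[abs(d[:,1]-a)<.012];print(a,q.min(0).round(3),q.max(0).round(3))
E
python3 -m inch '[[[0,0,30,0],[10,10,40,0],[20,30,40,0],[25,35,20,0],[30,35,15,0],[30,35,0,-0.05],[30,40,0,-0.05],[30,40,0,-0.05],[30,40,0,-0.05],[30,40,0,-0.05],[30,40,0,-0.05],[30,40,0,0],[30,40,0,0],[30,40,0,0],[30,40,0,0],[30,35,0,0],[30,30,0,0],[25,20,0,0],[0,0,0,0]]]' 0 40
```

```text
top0 960 [-0.051 -0.697  0.834] theta 0.962 top [0.627 0.079 0.292] [ 0.62  -0.015  0.2  ] [0.695 0.166 0.298]
 x at z=.178,y=.08: 0.705631642095256
scene0 1828 [-0.049 -0.674  0.83 ] theta 0.978 top [0.631 0.069 0.29 ] [ 0.623 -0.018  0.2  ] [0.7   0.169 0.295]
 x at z=.178,y=.08: 0.7056868547243642
0.24 [0.543 0.228 0.166] [0.702 0.252 0.174]
0.3 [0.54  0.288 0.166] [0.699 0.312 0.174]
-0.05 [ 0.554 -0.062  0.166] [ 0.717 -0.038  0.174]
-0.15 [ 0.563 -0.16   0.166] [ 0.723 -0.138  0.174]
t: 2.0
ee_pos: [0.6687, 0.051, 0.3706]
tool_rot: [-0.001, 1.0, 0.027, -0.001]
contact_force: [0.8, 0.5, -0.5]
grip_width: 0.002
gripper_force: 0.0
```

```bash
python3 -m inch '[[[-5,5,-20,0],[-6,5,-20,0],[-6,5,-15,0],[0,5,-10,0],[0,0,-5,0],[0,0,-5,0],[0,0,-5,0],[0,0,0,0]]]'
python3 -m inch '[[[-4,0,-4,0],[-5,0,-4,0],[-5,0,-4,0],[-5,0,-4,0],[-5,0,-5,0],[-4,0,-5,0],[-4,0,-5,0],[-4,0,-5,0],[0,0,0,0]]]'
python3 - <<'E'
from h import *
snap('scene','s1')
c=load('s1');cv2.imwrite('pics/s1c.png',cv2.resize(c['frame'][60:300,280:520],None,fx=2.5,fy=2.5))
E
```

```text
t: 2.8
ee_pos: [0.6492, 0.0675, 0.293]
tool_rot: [0.0, 1.0, 0.025, -0.0]
contact_force: [-0.2, 0.1, 0.6]
grip_width: -0.001
gripper_force: 0.0
t: 3.7
ee_pos: [0.612, 0.068, 0.2563]
tool_rot: [-0.0, 1.0, 0.025, -0.001]
contact_force: [0.1, 0.6, -0.1]
grip_width: 0.001
gripper_force: 0.0
```

View pics/s1c.png

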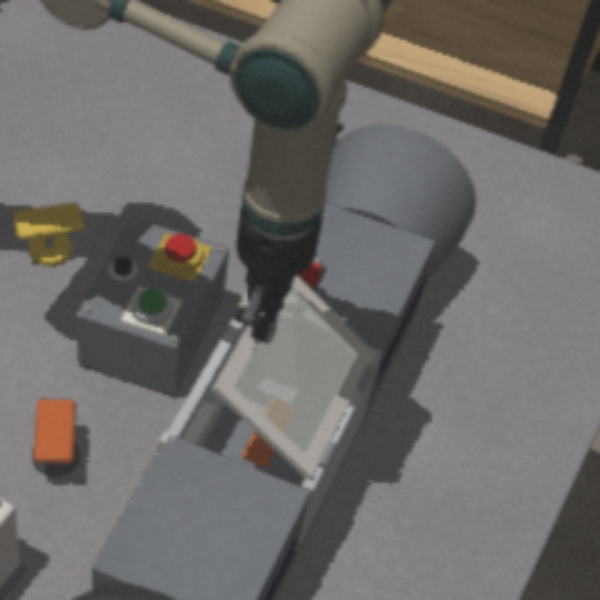

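The fingertip at about (262,335) is on the panel just inside its near edge, and the hatch is now at about 40°. I'll continue along the arc.

```bash
python3 -m inch '[[[-2,0,-5,0],[-2,0,-5,0],[-2,0,-6,0],[-2,0,-6,0],[-2,0,-6,0],[-2,0,-6,0],[-2,0,-6,0],[-2,0,-6,0],[-1,0,-6,0],[-1,0,-6,0],[-1,0,-5,0],[0,0,-5,0],[0,0,-4,0],[0,0,-3,0],[0,0,0,0],[0,0,0,0]]]'
```

```text
t: 5.35
ee_pos: [0.5945, 0.0679, 0.1823]
tool_rot: [0.0, 1.0, 0.025, 0.0]
contact_force: [1.1, 0.7, -0.8]
grip_width: 0.002
gripper_force: 0.0
```

```bash
python3 -m inch '[[[0,0,-2,0],[0,0,-2,0],[0,0,-2,0],[0,0,0,0],[0,0,0,0]]]'
```

```text
t: 5.85
ee_pos: [0.5944, 0.0679, 0.178]
tool_rot: [0.0, 1.0, 0.025, 0.001]
contact_force: [-1.3, -0.6, 7.6]
grip_width: -0.0
gripper_force: 3.7
```

The hatch is shut: z 0.178 with a 7.6 N hard stop. Next I'll lift and go to the left of the tab.

```bash
python3 -m inch '[[[0,0,10,0],[0,0,20,0],[0,0,25,0],[0,0,25,0],[0,30,0,0],[0,40,0,0],[0,40,0,0],[0,40,0,0],[0,30,0,0],[0,17,0,0],[0,0,-20,0],[0,0,-20,0],[0,0,-10,0],[0,0,-6,0],[0,0,0,0],[0,0,0,0]]]'
python3 - <<'E'
from h import *
snap('scene','s2')
c=load('s2');cv2.imwrite('pics/s2c.png',cv2.resize(c['frame'][80:280,300:500],None,fx=3,fy=3))
E
```

```text
t: 7.45
ee_pos: [0.5947, 0.2646, 0.2013]
tool_rot: [-0.0, 1.0, 0.025, 0.001]
contact_force: [1.2, -0.1, -0.9]
grip_width: -0.0
gripper_force: 0.0
```

View pics/s2c.png

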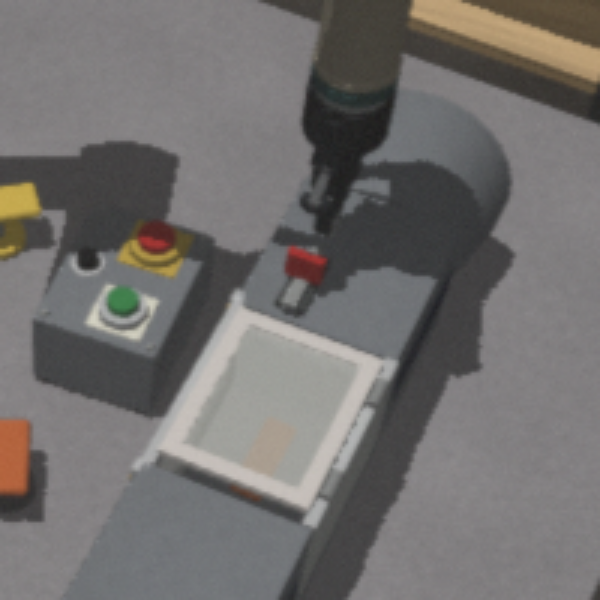

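The hatch lies flat, and the fingertip at (322,228) is behind the tab at (305,263). I'll push the tab now.

```bash
python3 -m inch '[[[0,-2,-4,0],[0,-6,0,0],[0,-6,0,0],[0.5,-6,0,0],[0,-5,0,0],[0.5,-5,0,0],[0,-5,0,0],[0.5,-5,0,0],[0,-5,0,0],[0.5,-5,0,0],[0,-4,0,0],[0,0,0,0]]]'
```

```text
t: 8.7
ee_pos: [0.5963, 0.2099, 0.1965]
tool_rot: [0.001, 1.0, 0.025, 0.0]
contact_force: [-0.8, -0.5, -0.2]
grip_width: 0.003
gripper_force: 0.0
```

```bash
python3 -m inch '[[[0,-4,0,0],[0.5,-4,0,0],[0,-3,0,0],[0,-2,0,0],[0,0,0,0]]]'
```

```text
t: 9.2
ee_pos: [0.5966, 0.2027, 0.1966]
tool_rot: [-0.005, 1.0, 0.025, 0.0]
contact_force: [-0.2, 12.6, -0.4]
grip_width: -0.004
gripper_force: 6.2
```

```bash
python3 - <<'E'
from h import *
snap('scene','s3')
c=load('s3');cv2.imwrite('pics/s3c.png',cv2.resize(c['frame'][130:230,350:450],None,fx=5,fy=5))
E
```

```text
(no output)
```

View pics/s3c.png

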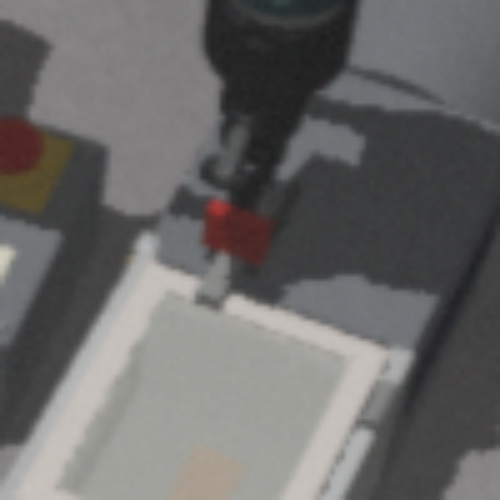

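The steel bar now lies over the frame, with a 12.6 N hard stop, so the bolt is home. I'll retreat and go above the green button.

```bash
python3 -m inch '[[[0,8,0,0],[0,6,0,0],[0,0,20,0],[0,0,30,0],[0,0,20,0],[-20,-5,0,0],[-30,-10,0,0],[-40,-15,0,0],[-35,-14,0,0],[-25,-8,0,0],[-9,-8,0,0],[0,0,-30,0],[0,0,-30,0],[0,0,-30,0],[0,0,-20,0],[0,0,0,0],[0,0,0,0]]]'
python3 - <<'E'
from h import *
snap('scene','s4');snap('top','t4')
W=cloud(load('t4'));c=load('s4')
f=c['frame'];cv2.imwrite('pics/s4c.png',cv2.resize(f[120:250,290:440],None,fx=4,fy=4))
W=cloud(c);hsv=cv2.cvtColor(f,cv2.COLOR_BGR2HSV);r=((hsv[...,0]<8)|(hsv[...,0]>172))&(hsv[...,1]>130)
for nm,c2 in(('s0',load('scene0')),('s4',c)):
    W=cloud(c2);hsv=cv2.cvtColor(c2['frame'],cv2.COLOR_BGR2HSV);r=((hsv[...,0]<8)|(hsv[...,0]>172))&(hsv[...,1]>130)
    p=W[r&(W[...,0]>.55)&(W[...,0]<.65)&(W[...,2]>.18)];print(nm,len(p),np.median(p,0).round(4))
E
```

```text
t: 10.95
ee_pos: [0.4387, 0.1516, 0.1567]
tool_rot: [0.0, 1.0, 0.025, 0.0]
contact_force: [0.0, -0.0, 0.6]
grip_width: -0.001
gripper_force: 0.0
s0 44 [0.5893 0.2106 0.2113]
s4 84 [0.5977 0.18   0.2088]
```

View pics/s4c.png

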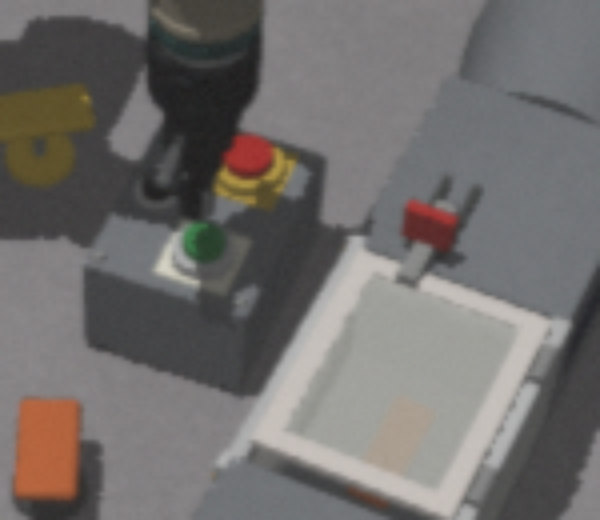

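The bolt bar covers the frame, and the fingertip hangs above the green button at (203,240), clear of the red stop. I'll press it now.

```bash
python3 -m inch '[[[-1,6,0,0],[0,0,-12,0],[0,0,-10,0],[0,0,-5,0],[0,0,-3,0],[0,0,-3,0],[0,0,-3,0],[0,0,0,0],[0,0,0,0]]]'
```

```text
t: 11.95
ee_pos: [0.4369, 0.1579, 0.1208]
tool_rot: [-0.0, 1.0, 0.025, 0.0]
contact_force: [-1.2, -0.3, 2.3]
grip_width: 0.005
gripper_force: 1.0
```

```bash
python3 -m inch '[[[0,0,-2,0],[0,0,-2,0],[0,0,-1,0],[0,0,0,0],[0,0,0,0]]]'
```

```text
t: 12.45
ee_pos: [0.4369, 0.1579, 0.116]
tool_rot: [-0.0, 1.0, 0.025, 0.0]
contact_force: [-1.5, 0.4, 6.9]
grip_width: 0.002
gripper_force: 3.3
```

```bash
python3 -m inch '[[[0,0,-1,0],[0,0,-1,0],[0,0,-1,0],[0,0,0,0],[0,0,0,0]]]'
```

```text
t: 12.95
ee_pos: [0.437, 0.1579, 0.1156]
tool_rot: [-0.0, 1.0, 0.026, 0.001]
contact_force: [-5.9, -1.2, 25.8]
grip_width: 0.001
gripper_force: 13.0
```

The button is hard on its stop at 25.8 N, so it is fully down. I'll release it and lift clear.

```bash
python3 -m inch '[[[0,0,3,0],[0,0,5,0],[0,0,10,0],[0,0,25,0],[0,0,40,0],[0,0,40,0],[0,0,40,0],[0,0,20,0],[0,0,0,0],[0,0,0,0],[0,0,0,0],[0,0,0,0]]]'
python3 - <<'E'
from h import *
c=snap('scene','s5')
for nm,c2 in(('s0',load('scene0')),('s5',c)):
    W=cloud(c2);hsv=cv2.cvtColor(c2['frame'],cv2.COLOR_BGR2HSV);H,S=hsv[...,0],hsv[...,1]
    g=(H>45)&(H<90)&(S>100)&(W[...,2]>.08)&(W[...,0]>.38)&(W[...,0]<.5);r=((H<8)|(H>172))&(S>130)&(W[...,0]>.38)&(W[...,0]<.48)&(W[...,1]>.2)&(W[...,2]>.1)
    print(nm,np.median(W[g],0).round(4),np.median(W[r],0).round(4))
E
```

```text
t: 14.15
ee_pos: [0.4358, 0.1576, 0.2938]
tool_rot: [0.0, 1.0, 0.025, -0.002]
contact_force: [0.0, -1.2, 0.1]
grip_width: 0.003
gripper_force: 0.0
s0 [0.4405 0.1579 0.1206] [0.4312 0.2468 0.1208]
s5 [0.4403 0.156  0.1219] [0.431  0.2457 0.1206]
```

View pics/s5.png

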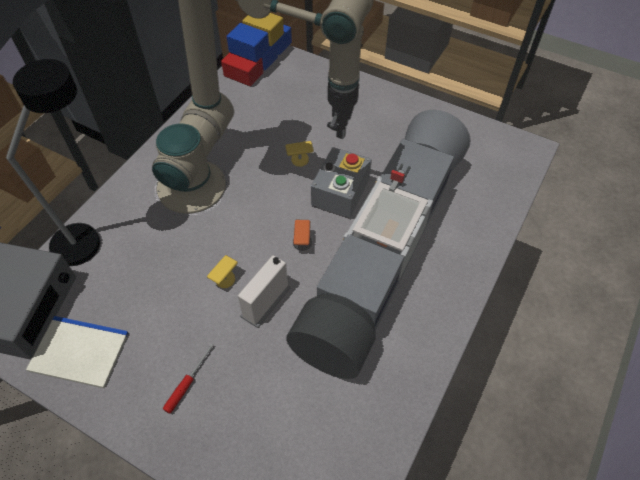

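The hatch is shut, with the bolt across it at (398,176). The green button is back up and everything else is where it started. Handing in.

```bash
python3 -c "from bench import job_done;print(job_done())"
```

```text
the job is handed in; nothing more can be done
None
```

The job is handed in at about 14 s: I pushed the hatch shut, pushed the bolt home, then pressed the green button to its stop and released it; the last picture showed nothing else moved, and `job_done()` returned no verdict.

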